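Set the food warmer's dial for the greens

TASK

The white dish of chopped greens stands on one of the two plates of the food warmer, a smaller beige dish on the other. Turn the dial in front of the plate with the greens clockwise, click by click, to heat setting 3 (the third bar after the dot that means off; the bars grow longer up to setting 4), and let go of it. Leave the other dial as it is set, and do not shift the two dishes.

Things in the scene. Friction and masses are not known exactly. Their poses are not given: they have to be found in the camera images.
- warmer: fixed flat aluminium box, 210 mm deep (x, front to back), 250 wide (y, to the left), top 45 mm high. Origin: centre of its underside. Two dark plates, 108 mm across, at x 50, y +65 (left) and -65 mm (right); the dial of each in front of it, axis at x -70, same y. White marks round a dial, clockwise: dot (off, left rear), four bars (1 to 4). Pointer at 0.96 rad minus the joint value from +x, counterclockwise
- greens: white enamel dish with chopped greens, 95 x 87 mm, 46 mm high, on one of the two plates; origin at the centre of its underside
- small_dish: small beige square dish with a dab of green paste, 61 x 61 mm, 30 mm high, on the other plate; origin at the centre of its underside
- dial_left_tip (a point): pointer end of the left dial's black grip bar (42 mm long, 16 mm thick, from 4 to 42 mm above the warmer's top; white pointer line), 30 mm above the warmer's top. z up, x along the bar from the dial's upright axis to the pointer: the axis, the middle of the bar, is 20 mm back along -x. A round skirt, 42 mm across, 6 mm high, lies under the bar. Grip the bar across, on the axis
- dial_right_tip (a point): pointer end of the right dial's black grip bar (42 mm long, 16 mm thick, from 4 to 42 mm above the warmer's top; white pointer line), 30 mm above the warmer's top. z up, x along the bar from the dial's upright axis to the pointer: the axis, the middle of the bar, is 20 mm back along -x. A round skirt, 42 mm across, 6 mm high, lies under the bar. Grip the bar across, on the axis
- dial_left (a joint): dial in front of the left plate: 0 rad = pointer at the dot (off); grows as it is turned clockwise seen from above, 0.48 rad (27.5 degrees) a click. Settings 1, 2, 3, 4 lie at 0.48, 0.96, 1.44, 1.92; stops at 0 and 1.92. Springs into the nearest setting when let go (0.065 N m takes it over a click). Starts at off, 1 or 2
- dial_right (a joint): dial in front of the right plate: 0 rad = pointer at the dot (off); grows as it is turned clockwise seen from above, 0.48 rad (27.5 degrees) a click. Settings 1, 2, 3, 4 lie at 0.48, 0.96, 1.44, 1.92; stops at 0 and 1.92. Springs into the nearest setting when let go (0.065 N m takes it over a click). Starts at off, 1 or 2
Not all that is in view belongs to the job. Of the things shaped like the greens, the white one is meant.

How it is judged:
By the outcome, as a careful person would: the job done as asked, in the order asked, and still so for the second after the job is handed in, with the robot touching nothing.
It also fails if it takes over 35 s, if anything falls off the work surface, if the arm or the gripper's body presses on something with over 40 N, if the wrist force passes 120 N, or if a joint passes its speed limit or range.

ROBOT

A 6-joint arm with a two-finger parallel gripper is mounted at the origin on a cart in front of the work surface, level with it; the furniture and walls round the work are solid. World frame = base frame: x ahead of the robot, y to its left, z up, the work surface at z = 0. Lengths are in mm, angles in rad, forces in N, time in s.
With the tool pointing down it reaches from about 275 to 1000 mm from the base axis. Payload 8.4 kg.
Tool frame: the origin (TCP) lies at the very end of the fingers, on their centre line; the grasp point (between the pads) lies 19 mm behind it (r.pinch_z is the distance from the TCP to the grasp point, in mm); z points along the fingers, y is the line along which they close (so a half turn about z gives the same grasp; the last joint's range is limited). The gripper opens to 85 mm and grips with 20 to 120 N. Pads are 22 mm wide; open, the fingers measure 114 mm over their backs; the gripper's body (76 mm by 85 mm) begins 54 mm behind the grasp point. The pads swing forward as they close: fully open they stand 13 mm farther back than shut.
Start: joints at [1.278, 0.353, 1.633, -0, 1.155, -0.002], TCP at [179.198, 598.762, 231.281] pointing down, gripper open.
Joint ranges: [-2.63, 2.63], [-0.92, 2.1], [0.06, 2.66], [-1.3, 4.44], [0, 2.69], [-3.02, 3.02]. Speed limits (rad/s): [2.22, 2.22, 2.79, 3.14, 3.14, 3.14].

INTERFACE

Orientations are given as [roll, pitch, yaw] about the fixed x, y, z axes, in that order (R = Rz(yaw) Ry(pitch) Rx(roll)).
In Python, from rig import r gives the robot as it stands.
- The arm moves only by the tool carry_out, never from a script. Its argument "series" is a list of rows, each a list of 7 numbers: the turn, a rotation vector about the tool's x, y, z as a fraction of full scale, then the shift along the tool's x, y, z as a fraction of full scale, then the gripper command: -1 is fully open, 1 is shut, values between are in proportion. A call has 1 to 8 rows; each row is the pose to reach, as a shift and turn from the pose commanded when the call began, along the tool's axes at that moment, turning the shorter way round; what a row does not reach only later rows make up. Full scale, the value 1, is 0.25 m for a shift and pi rad for a turn. A row lasts 1/8 s, in which the tool goes at most 62.5 mm and 10.7 degrees, less where a joint would pass 70% of its speed; a pose out of reach is approached as far as the arm can. A call with a number of a shift or a turn outside -1 to 1 is refused whole. A call with a gripper value outside its range is refused whole. The fingers move at their own pace and stop on an object; "force" is the grip in N (left out, the last holds). Time passes only in rows, so rows that repeat a pose let the fingers close. It gives the time, the measured TCP pose, the force, the opening and the grip force at its end, in the units of the state.
- r.sense(): the state, without advancing time (a new reading comes with each control period).
- r.grab_frame(name): name is "side" or "top"; returns the picture (480x640x3 uint8, red, green, blue); there is no depth.
- r.get_calibration(name): a dict with "K" (3x3 intrinsics, pixels), "pose" (4x4, takes a point from camera to world coordinates). Camera axes: x right, y up, looking along -z (the intrinsics and any distortion apply to the point x, -y, -z); pixel columns grow to the right and rows downward; lengths in mm; the calibration is good to about 2 mm. A picture is of the moment at which its call begins. get_calibration takes no time and is no camera call.
- r.sign_off(): hands the job in; it is judged then, once.
Trained networks look in the newest picture that a camera, given by its name, has taken for a name from the list of things; names that differ only in an ending like _2 or _b are one class to them, and where a whole thing is asked for, a point or a joint stands for the part that bears it (a point fixed in the world has none). Each returns a list of dicts, best first, with "score" (0 to 1); they miss things now and then, are a little off and sometimes report something else, mostly with a low value. They report only what shows in the picture. A call takes as long as a camera call. They do not tell look-alikes from the thing itself.
- r.silhouettes(camera, label): "region" (480x640 bool, what is visible of it) and "position" ([row, column] in pixels, amid what is visible of it).
The state is a dict: "clock": time; "qpos": joint angles; "qvel": joint speeds; "joint_efforts": joint torques, N m; "eef_pos": TCP position; "tcp_rot": TCP orientation; "contact_force": force on the tool from outside, world axes, zero at the start; "wrist_torque": the same for the moment, N m; "opening": opening from 0.0 (shut) to 1.0 (fully open); "grasp_force": force on a finger pad.
Only numpy, scipy, OpenCV 4.12 (cv2) and the standard library are available. Lean on these libraries where they do the work, as an engineer would, in place of code of your own. Each camera call takes 0.05 s, during which the arm holds its last target. There are 200 camera calls.

## Working session

There is one attempt and no reset: what is moved stays moved. The work goes in short steps, Python scripts to look and compute and a tool call to move; the robot and the scene stay as the last step left them, time stands still between calls to the robot, and variables do not carry over. Pictures are saved under pics/ and viewed, at most 10 in all, crops included, and the job is handed in when it is done.

Besides the shell and the picture viewer there is one more tool, called as name(argument=value, ...), one argument or row to a line, values as JSON. carry_out: Moves the arm, as the interface text tells. Its arguments: {"type":"object","properties":{"series":{"type":"array"},"force":{"type":"number"}},"required":["series"]}

```bash
mkdir -p pics; cat > h.py <<'E'
import numpy as np, cv2
from rig import r
def pix2z(cam,row,col,z):
    c=r.get_calibration(cam);K=np.array(c["K"]);P=np.array(c["pose"])
    d=c.get("dist",None)
    u=np.linalg.inv(K)@[col,row,1]; v=P[:3,:3]@[u[0],-u[1],-u[2]]
    o=P[:3,3]; return o+v*(z-o[2])/v[2]
def w2pix(cam,p):
    c=r.get_calibration(cam);K=np.array(c["K"]);P=np.array(c["pose"])
    q=P[:3,:3].T@(np.array(p)-P[:3,3]); q=K@[q[0],-q[1],-q[2]]; return q[1]/q[2],q[0]/q[2]
E
python3 - <<'E'
from h import *
for c in("top","side"):
    im=r.grab_frame(c);cv2.imwrite(f"pics/{c}0.png",im[:,:,::-1])
    print(c,r.get_calibration(c))
    for n in("warmer","greens","small_dish","dial_left_tip","dial_left"):
        for d in r.silhouettes(c,n): print(n,d["score"],np.round(d["position"]),d["region"].sum())
s=r.sense();print(s["clock"],s["eef_pos"],s["tcp_rot"],s["opening"])
E
```

```text
top {'K': array([[548.26800603,   0.        , 324.80867081],
       [  0.        , 548.26800603, 235.13595416],
       [  0.        ,   0.        ,   1.        ]]), 'pose': array([[-7.04980137e-03,  9.80977950e-01, -1.93991138e-01,
         2.30814404e+02],
       [-9.99970402e-01, -6.31801874e-03,  4.39069354e-03,
        -2.09598051e+02],
       [ 3.08153390e-03,  1.94016349e-01,  9.80993456e-01,
         9.75820221e+02],
       [ 0.00000000e+00,  0.00000000e+00,  0.00000000e+00,
         1.00000000e+00]])}
warmer 0.8 [208. 353.] 13716
greens 0.76 [330. 427.] 2681
greens 0.66 [145. 327.] 2481
greens 0.62 [214. 203.] 2398
small_dish 0.85 [176. 398.] 1028
small_dish 0.52 [145. 328.] 2504
dial_left_tip 0.74 [213. 297.] 511
dial_left 0.96 [217. 296.] 480
side {'K': array([[441.20837701,   0.        , 318.12962949],
       [  0.        , 441.20837701, 236.48586952],
       [  0.        ,   0.        ,   1.        ]]), 'pose': array([[ 9.40478738e-01,  1.14506879e-01, -3.19981122e-01,
         1.36330273e+02],
       [-3.39594540e-01,  3.53315587e-01, -8.71690108e-01,
        -9.41376678e+02],
       [ 1.32398041e-02,  9.28469855e-01,  3.71171708e-01,
         3.98851739e+02],
       [ 0.00000000e+00,  0.00000000e+00,  0.00000000e+00,
         1.00000000e+00]])}
warmer 0.92 [281. 358.] 7583
warmer 0.61 [235. 333.] 487
greens 0.97 [227. 308.] 928
greens 0.73 [233. 395.] 1519
greens 0.72 [329. 260.] 3112
small_dish 0.77 [266. 400.] 732
dial_left 0.8 [239. 328.] 473
0.6 [179.18366405 598.74994353 231.26262547] [-3.14155211e+00 -1.58225888e-05  2.85078104e+00] 1.000449613936889
```

View pics/top0.png

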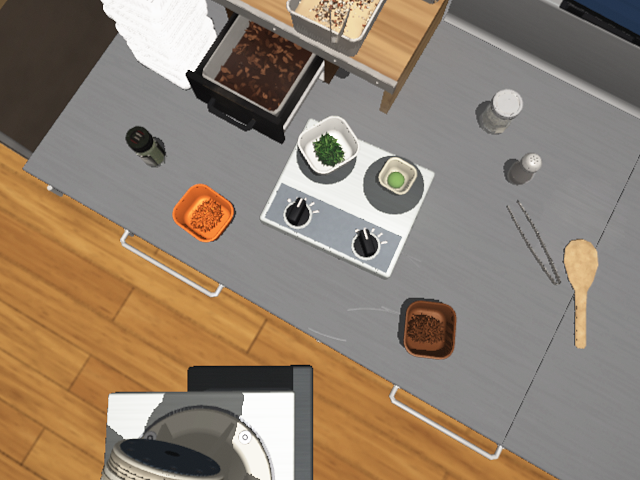

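View pics/side0.png

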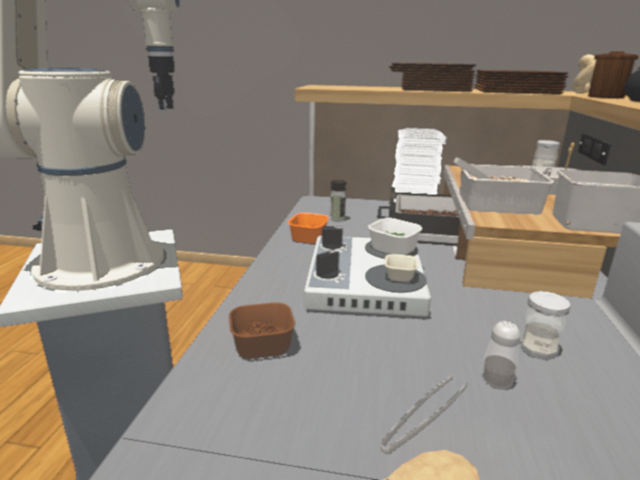

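The greens are on the left plate (top 327,145), so the left dial (297,212) is the one to turn. Next I fit the warmer's pose and look at the dial close up.

```bash
python3 - <<'E'
from h import *
from scipy.optimize import least_squares
im=r.grab_frame("top")
reg=r.silhouettes("top","warmer")[0]["region"].astype(np.uint8)
print(cv2.boxPoints(cv2.minAreaRect(np.argwhere(reg)[:,::-1].astype(np.float32))))
# greyscale refinement: top corners by hand, z=45
px=dict(fl=(217,263),fr=(275,390),rr=(173,434),rl=(122,313))
loc=dict(fl=(-105,125),fr=(-105,-125),rr=(105,-125),rl=(105,125))
A=np.array([pix2z("top",*px[k],45)[:2] for k in px]);B=np.array([loc[k] for k in px])
f=lambda t:np.r_[(B@np.array([[np.cos(t[2]),-np.sin(t[2])],[np.sin(t[2]),np.cos(t[2])]]).T+t[:2]-A).ravel()]
t=least_squares(f,[*A.mean(0),-.4],x_scale=[1,1,.01]);print(t.x,t.fun)
x,y,a=t.x
for s in(65,-65):print("dial",x-70*np.cos(a)-s*np.sin(a),y-70*np.sin(a)+s*np.cos(a))
c=cv2.resize(im[180:280,255:415],None,fx=5,fy=5,interpolation=cv2.INTER_CUBIC)
cv2.imwrite("pics/crop1.png",c[:,:,::-1])
for d in r.silhouettes("top","dial_left"):
    print(d["score"],d["position"],pix2z("top",*d["position"],65))
E
```

```text
[[256.98566 221.57677]
 [306.58826 113.35294]
 [436.88385 173.07173]
 [387.28125 281.29556]]
[ 4.85376428e+02 -2.58200588e+02 -4.39381799e-01] [-4.24782205  5.94939745 -7.63633621 -2.12474503  1.39215774 -8.01278228
 10.49200036  4.18812986]
dial 449.67509598557507 -169.5980212605932
dial 394.3756874824613 -287.2499461033502
0.94 [213.3, 292.9] [ 449.26531752 -159.48845361   65.        ]
```

View pics/crop1.png

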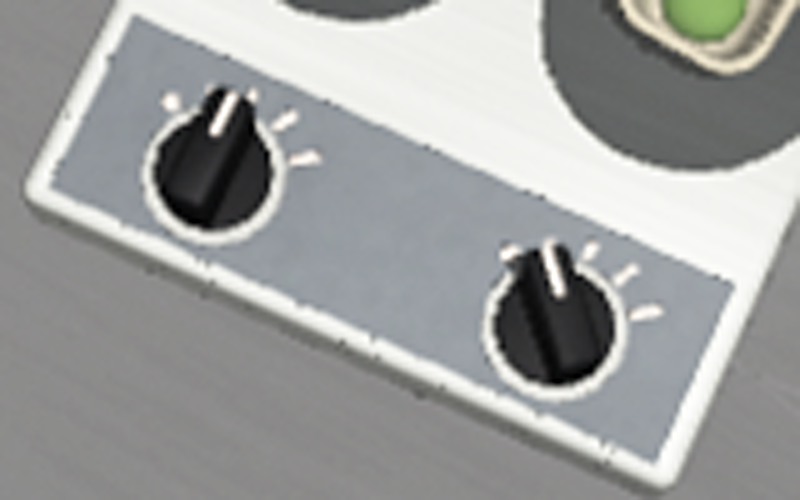

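```bash
python3 - <<'E'
from h import *
im=r.grab_frame("top")
L=pix2z("top",180+176/5,255+212/5,46);R=pix2z("top",180+326/5,255+555/5,46)
d=L-R;yaw=np.arctan2(-d[0],d[1]);print(L,R,np.linalg.norm(d),yaw)
L2=pix2z("side",265,328,66)
tiles=[]
for q in(0,.48,.96):
    c=cv2.resize(im[190:260,270:390],None,fx=6,fy=6,interpolation=cv2.INTER_CUBIC)
    c=c[:400 if 0 else 420]
    for C in(L,R):
        t=.96-q+yaw;u=np.array([np.cos(t),np.sin(t)]);n=np.array([-u[1],u[0]])
        P=[[*(C[:2]+a*21*u+b*8*n),87] for a,b in((1,1),(1,-1),(-1,-1),(-1,1))]
        pts=np.array([[(w2pix("top",p)[1]-270)*6,(w2pix("top",p)[0]-190)*6] for p in P]).astype(int)
        cv2.polylines(c,[pts],True,(255,0,0),1)
    tiles.append(cv2.resize(c,(432,252)) )
    
out=np.vstack([np.hstack(tiles[:1]),tiles[1],tiles[2]]) 
o=np.zeros((504,800,3),np.uint8)
for i,t in enumerate(tiles): 
    t=cv2.resize(t,(400,252));o[(i//2)*252:(i//2)*252+252,(i%2)*400:(i%2)*400+400]=t
cv2.imwrite("pics/ov.png",o[:,:,::-1])
E
```

```text
[ 450.37387324 -166.290627     46.        ] [ 396.55387178 -284.60386137   46.        ] 129.97928289967555 -0.42691646543507944
```

View pics/ov.png

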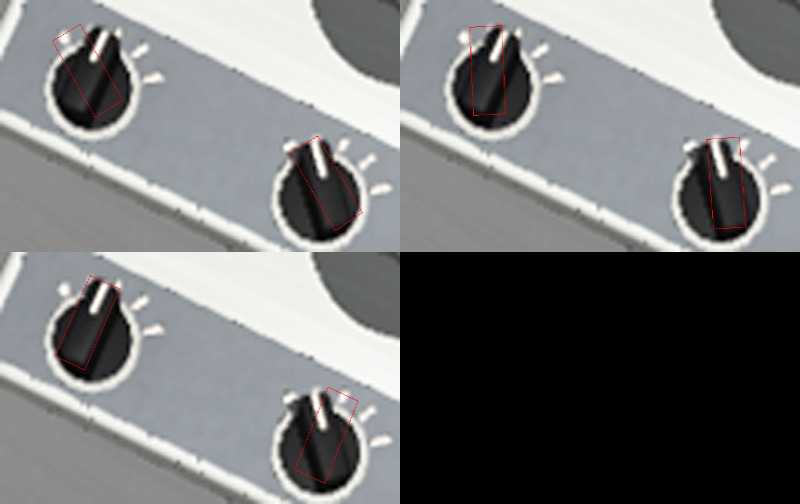

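The left dial stands at setting 2 (the model outline matches; dial spacing 130 mm fits). It needs one click. Moving over it.

carry_out(
  series=[
    [0, 0, 0, -0.64, -0.87, 0, -0.2],
    [0, 0, 0, -0.64, -0.87, 0, -0.2],
    [0, 0, 0, -0.64, -0.87, 0, -0.2],
    [0, 0, 0, -0.64, -0.87, 0, -0.2],
    [0, 0, 0, -0.64, -0.87, 0, -0.2],
    [0, 0, 0, -0.64, -0.87, 0, -0.2],
  ],
  force=40,
)

```text
clock: 1.55
eef_pos: [270.6, 343.6, 231.6]
tcp_rot: [3.141, 0.0, 2.848]
contact_force: [-1.1, 0.1, 0.3]
opening: 0.596
grasp_force: 0.0
```

carry_out(
  series=[
    [0, 0, 0, -0.64, -0.87, 0, -0.2],
    [0, 0, 0, -0.64, -0.87, 0, -0.2],
    [0, 0, 0, -0.64, -0.87, 0, -0.2],
    [0, 0, 0, -0.64, -0.87, 0, -0.2],
    [0, 0, 0, -0.64, -0.87, 0, -0.2],
    [0, 0, 0, -0.64, -0.87, 0, -0.2],
  ],
)

```text
clock: 2.3
eef_pos: [362.0, 90.1, 231.5]
tcp_rot: [3.141, 0.0, 2.848]
contact_force: [-0.4, 0.3, 0.3]
opening: 0.599
grasp_force: 0.0
```

carry_out(
  series=[
    [0, 0, 0.043, -0.64, -0.87, 0, -0.2],
    [0, 0, 0.043, -0.64, -0.87, 0, -0.2],
    [0, 0, 0.043, -0.64, -0.87, 0, -0.2],
    [0, 0, 0.043, -0.64, -0.87, 0, -0.2],
    [0, 0, 0.043, -0.64, -0.87, 0, -0.2],
    [0, 0, 0.043, -0.64, -0.87, 0, -0.2],
    [0, 0, 0.043, -0.64, -0.87, 0, -0.2],
  ],
)

```text
clock: 3.18
eef_pos: [451.7, -162.0, 231.0]
tcp_rot: [3.141, -0.001, 2.717]
contact_force: [0.1, 0.5, 0.3]
opening: 0.6
grasp_force: 0.0
```

carry_out(
  series=[
    [0, 0, 0, -0.004, -0.022, 0.2, -0.2],
    [0, 0, 0, -0.004, -0.022, 0.44, -0.2],
    [0, 0, 0, -0.004, -0.022, 0.44, -0.2],
    [0, 0, 0, -0.004, -0.022, 0.44, -0.2],
  ],
)

```text
clock: 3.68
eef_pos: [451.5, -168.8, 123.0]
tcp_rot: [3.141, 0.001, 2.717]
contact_force: [0.5, -0.4, -0.4]
opening: 0.601
grasp_force: 0.0
```

```bash
python3 - <<'E'
from h import *
a=r.grab_frame("side")[170:320,260:440];b=r.grab_frame("top")[150:270,250:400]
f=lambda i:cv2.resize(i,(400,400*i.shape[0]//i.shape[1]),interpolation=cv2.INTER_CUBIC)
a,b=f(a),f(b);h=min(len(a),len(b));cv2.imwrite("pics/close.png",np.hstack([a[:h],b[:h]])[:,:,::-1])
print(r.sense()["eef_pos"])
# expected side pixels of tcp-axis at z=87 and of dial axis
print(w2pix("side",[450,-167,87]),w2pix("side",[450,-167,121]))
E
```

```text
[ 452.26447103 -169.48399233  123.70125189]
(np.float64(226.59769273287793), np.float64(331.9415422373904)) (np.float64(210.60157103047658), np.float64(332.3660259139198))
```

View pics/close.png

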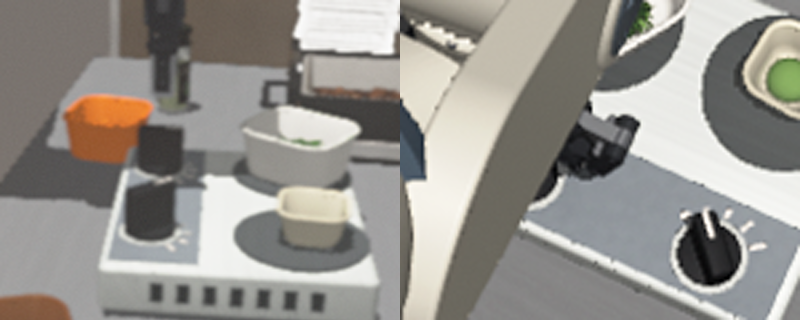

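Side view: the fingers (163,95) are over the left dial (161,127) as computed. Lowering and gripping.

carry_out(
  series=[
    [0, 0, 0, 0.006, 0.003, 0.1, -0.2],
    [0, 0, 0, 0.006, 0.003, 0.2, -0.2],
    [0, 0, 0, 0.006, 0.003, 0.265, -0.2],
    [0, 0, 0, 0.006, 0.003, 0.265, -0.2],
    [0, 0, 0, 0.006, 0.003, 0.265, 1],
    [0, 0, 0, 0.006, 0.003, 0.265, 1],
    [0, 0, 0, 0.006, 0.003, 0.265, 1],
    [0, 0, 0, 0.006, 0.003, 0.265, 1],
  ],
  force=30,
)

```text
clock: 4.78
eef_pos: [450.6, -167.3, 56.2]
tcp_rot: [3.14, 0.001, 2.715]
contact_force: [1.7, 10.4, 7.7]
opening: 0.188
grasp_force: 30.0
```

carry_out(
  series=[
    [0, 0, 0.04, 0, 0, 0, 1],
    [0, 0, 0.08, 0, 0, 0, 1],
    [0, 0, 0.12, 0, 0, 0, 1],
    [0, 0, 0.155, 0, 0, 0, 1],
    [0, 0, 0.155, 0, 0, 0, 1],
    [0, 0, 0.155, 0, 0, 0, 1],
    [0, 0, 0.155, 0, 0, 0, 1],
  ],
)

```text
clock: 5.65
eef_pos: [450.6, -167.2, 56.2]
tcp_rot: [3.139, 0.0, 2.228]
contact_force: [2.1, 10.7, 7.1]
opening: 0.183
grasp_force: 30.0
```

carry_out(
  series=[
    [0, 0, 0, 0, 0, 0, -0.3],
    [0, 0, 0, 0, 0, 0, -0.3],
    [0, 0, 0, 0, 0, 0, -0.3],
    [0, 0, 0, 0, 0, 0, -0.3],
    [0, 0, 0, 0, 0, -0.2, -0.3],
    [0, 0, 0, 0, 0, -0.4, -0.3],
    [0, 0, 0, 0, 0, -0.6, -0.3],
    [0, 0, 0, 0, 0, -0.6, -0.3],
  ],
)

```text
clock: 6.65
eef_pos: [451.8, -169.0, 208.7]
tcp_rot: [3.138, 0.006, 2.229]
contact_force: [-0.2, -0.3, -0.1]
opening: 0.648
grasp_force: 0.0
```

carry_out(
  series=[
    [0, 0, 0, 0.9, 0.3, -0.1, -0.3],
    [0, 0, 0, 0.9, 0.3, -0.1, -0.3],
    [0, 0, 0, 0.9, 0.3, -0.1, -0.3],
    [0, 0, 0, 0.9, 0.3, -0.1, -0.3],
    [0, 0, 0, 0.9, 0.3, -0.1, -0.3],
    [0, 0, 0, 0.9, 0.3, -0.1, -0.3],
    [0, 0, 0, 0.9, 0.3, -0.1, -0.3],
  ],
)

```text
clock: 7.52
eef_pos: [371.5, 54.8, 229.5]
tcp_rot: [-3.141, -0.0, 2.227]
contact_force: [0.5, -0.1, 0.1]
opening: 0.651
grasp_force: 0.0
```

```bash
python3 - <<'E'
from h import *
b=r.grab_frame("top")[110:280,250:440]
cv2.imwrite("pics/after.png",cv2.resize(b,None,fx=3.5,fy=3.5,interpolation=cv2.INTER_CUBIC)[:,:,::-1])
E
```

```text
(no output)
```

View pics/after.png

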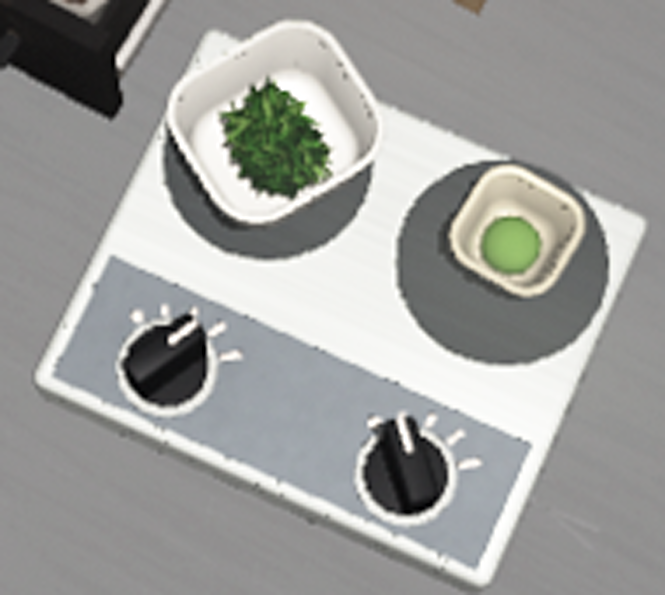

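```bash
python3 - <<'E'
from h import *
yaw=-.427
for n,C in(("L",(450.5,-167.3)),("R",(396.5,-285.6))):
  for q in(0,.48,.96,1.44,1.92):
    t=.96-q+yaw;P=[np.array(w2pix("top",[C[0]+a*np.cos(t),C[1]+a*np.sin(t),87])) for a in(5,20)]
    d=P[1]-P[0];print(n,q,np.degrees(np.arctan2(d[1],-d[0])).round(), [((p[1]-250)*3.5,(p[0]-110)*3.5) for p in P])
E
```

```text
L 0 -31.0 [(np.float64(158.762293720713), np.float64(339.42227246905975)), (np.float64(142.91186829402608), np.float64(313.28647898430677))]
L 0.48 -3.0 [(np.float64(163.5390730456603), np.float64(337.9956115091926)), (np.float64(161.9684786953106), np.float64(307.6141734701258))]
L 0.96 25.0 [(np.float64(168.43420741331303), np.float64(338.8653406481179)), (np.float64(181.4914198351947), np.float64(311.07295650176525))]
L 1.44 53.0 [(np.float64(172.3443656357827), np.float64(341.83594928427175)), (np.float64(197.11636677112665), np.float64(322.89788733307284))]
L 1.92 79.0 [(np.float64(174.38663271776852), np.float64(346.23906741667537)), (np.float64(205.32515613054994), np.float64(340.4644410643283))]
R 0 -32.0 [(np.float64(409.2057557576121), np.float64(449.0479773933404)), (np.float64(392.49921381935303), np.float64(422.3268696742847))]
R 0.48 -4.0 [(np.float64(413.9954586932936), np.float64(447.5882915315733)), (np.float64(411.6073396606382), np.float64(416.5236321314858))]
R 0.96 24.0 [(np.float64(418.96530826500987), np.float64(448.4767222552854)), (np.float64(431.4273574679006), np.float64(420.05655310620926))]
R 1.44 52.0 [(np.float64(422.99518056217346), np.float64(451.5135673649996)), (np.float64(447.5292870963484), np.float64(432.1444923795499))]
R 1.92 79.0 [(np.float64(425.1752022730693), np.float64(456.01558857180464)), (np.float64(456.2887313547638), np.float64(450.1051002391824))]
```

The seen pointer line, (170,343) to (195,322), matches setting 3's prediction of (172,342) to (197,323). The dishes and the right dial look unchanged.

```bash
python3 -c "
from rig import r
print(r.sign_off())"
```

```text
the job is handed in; nothing more can be done
None
```

The left dial, in front of the greens, was turned one click from setting 2 to setting 3 and let go; the right dial and both dishes look unchanged in the last picture, and the job is handed in.

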